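# Snap the sloped enclosure shut and hold the drill guide flush on its lid

### The job

The blue enclosure on the tilting table is to be drilled through its sloped lid: first press the open lid shut until it snaps past its catch. Then pick up the drill guide by its orange grip, tilt it to the slope of the lid and hold it flush inside the red painted frame, long side along the frame's long side, pushed lightly but steadily against the lid. Finish while still gripping the guide and holding it there; leave the table's tilt and the tools lying about as they are.

Things in the scene. Friction and masses are not known exactly. Their poses are not given: they have to be found in the camera images.
- face: light grey sheet, 146 x 126 mm, fixed on top of the hinged lid, with a painted red frame 106 x 66 mm at its centre. Origin: centre of its upper surface. Own z: outward normal; x: along the frame's long side, up the slope to the hinge; y: parallel to the hinge. Hinge line at own x = +76 mm, z = -11 mm. Lid shut, it slopes 0.2 to 0.42 rad down towards the robot, centre 100 to 120 mm high
- press_point (a point): point on the same sheet's upper surface, 58 mm from its centre towards the free front edge (own x = -58 mm), where the lid is best pressed
- lid (a joint): lid hinge angle in rad: 0 = shut, grows as the free front edge lifts; starts 0.35 to 0.65, hinge at the far, high side. Friction holds it where it is left (about 1 N at the press point moves it down). At about 0.09 it meets a sprung catch (5 to 6 N at the press point pass it); below about 0.04 it is past the catch and snaps shut on the rim
- guide: drill guide, 0.25 kg, lying flat: aluminium plate 100 x 60 x 8 mm, on its middle an upright orange grip 40 mm long (own x), 16 mm thick (own y, pinch here), its top 55 mm above the underside; a dark bushing 18 mm wide, top 16 mm up, near either end. Origin: centre of the underside; z up, x along the long side. Half a turn looks the same. It can swivel about own y in the fingers
- tilt_table: grey tilting table bolted to the bench, base 200 x 180 x 14 mm, tilt locked, the blue enclosure fixed on it; origin at the centre of its underside, own x level, roughly away from the robot. Side knobs reach 100 mm either side of the middle, below the lid (lid 154 x 134 mm)
- top_corner (a point): far corner of the tilting top, fixed to it; it shows whether the tilt was disturbed
- pliers_1: red-handled pliers 190 x 62 x 14 mm lying to the left: bystander
- pliers_2: blue-handled pliers 166 x 57 x 14 mm lying to the left: bystander
- tape_measure: yellow tape measure 73 x 73 x 34 mm at the back: bystander
- scissors: red-handled scissors 196 x 89 x 11 mm lying far right: bystander
- parts_tin: green tin 75 x 75 x 110 mm standing at the back: bystander
- screwdriver: yellow screwdriver 170 x 26 x 28 mm lying left of the tilting table: bystander
- adjustable_wrench: grey adjustable wrench 252 x 44 x 12 mm lying near the front edge: bystander

How it is judged:
By the outcome, as a careful person would: the job done as asked, in the order asked, and still so for the second after the job is handed in, while the arm keeps its last pose, push and grip.
It also fails if it takes over 48 s, if anything falls off the work surface, if the arm or the gripper's body presses on something with over 40 N, if the wrist force passes 120 N, or if a joint passes its speed limit or range.

### The arm

A 6-joint arm with a two-finger parallel gripper is mounted at the origin on a cart in front of the work surface, level with it; the furniture and walls round the work are solid. World frame = base frame: x ahead of the robot, y to its left, z up, the work surface at z = 0. Lengths are in m, angles in rad, forces in N, time in s.
With the tool pointing down it reaches from about 0.35 to 0.975 m from the base axis. Payload 4.9 kg.
Tool frame: the origin (TCP) lies between the finger pads; the fingertips stand 19 mm ahead of it and the grasp point (between the pads) is the TCP; z points along the fingers, y is the line along which they close (so a half turn about z gives the same grasp; the last joint's range is limited). The gripper opens to 85 mm and grips with 20 to 120 N. Pads are 22 mm wide; open, the fingers measure 114 mm over their backs; the gripper's body (76 mm by 85 mm) begins 54 mm behind the grasp point. The pads swing forward as they close: fully open they stand 13 mm farther back than shut.
Start: joints at [1.108, 0.053, 1.613, -0, 1.476, -0.119], TCP at [0.211, 0.588, 0.25] pointing down, gripper open.
Joint ranges: [-3.01, 3.01], [-1.01, 2.22], [0.06, 2.58], [-1.02, 4.17], [0.09, 2.62], [-3.14, 3.14]. Speed limits (rad/s): [2.57, 2.57, 3.14, 3.14, 3.14, 3.14].

### API

Orientations are given as a rotation vector (axis times angle).
In Python, from station import ctrl gives the robot as it stands. The module is installed in compiled form; this text tells all that it offers.
- The arm moves only by the tool servo_tool, never from a script. Its argument "increments" is a list that holds one entry, the list of rows, each a list of 5 numbers: the finger opening in cm, from 0 to 8.54, then the shift along the tool's x, y, z in cm, then the turn about the tool's z in degrees. A call has 1 to 5 rows; each row is the pose to reach, as a shift and turn from the pose commanded when the call began, along the tool's axes at that moment; what a row does not reach only later rows make up. A row lasts 1/10 s, in which the tool goes at most 50 mm and 8.59 degrees, less where a joint would pass 70% of its speed; a pose out of reach is approached as far as the arm can. A call with a gripper value outside its range is refused whole. The fingers move at their own pace and stop on an object; "newtons" is the grip in N (left out, the last holds). Time passes only in rows, so rows that repeat a pose let the fingers close. It gives the time, the measured TCP pose, the force, the opening and the grip force at its end, in the units of the state.
- ctrl.get_obs(): the state, without advancing time (a new reading comes with each control period).
- ctrl.get_image(name): name is "scene" or "top" or "wrist"; returns a dict with "img" (384x512x3 uint8, red, green, blue), "fx", "fy", "cx", "cy" (pixels), "k1" (the pictures are not rectified: a ray, as slopes to the right and down, at radius r is drawn at 1 + k1 r^2 times it, then the intrinsics apply), "rvec" (rotation vector, rad) and "tvec" (3), from world to camera coordinates, as OpenCV has them; the wrist camera has in their place "mount" (4x4, takes a point from camera to tool coordinates, whose origin is the TCP and whose axes are the flange's). Camera axes: x right, y down, z forward; pixel columns grow to the right and rows downward; lengths in m; the calibration is good to about 2 mm. A picture is of the moment at which its call begins: read the wrist's pose just before it. There is no depth.
- ctrl.finish_job(): hands the job in; it is judged then, once.
The state is a dict: "t": time; "q": joint angles; "dq": joint speeds; "effort": joint torques, N m; "tool_pos": TCP position; "tool_rot": TCP orientation; "contact_force": force on the tool from outside, world axes, zero at the start; "wrist_torque": the same for the moment, N m; "opening": finger opening in m; "grip_force": force on a finger pad.
Only numpy, scipy, OpenCV 4.12 (cv2) and the standard library are available. Lean on these libraries where they do the work, as an engineer would, in place of code of your own. Each camera call takes 0.05 s, during which the arm holds its last target. There are 200 camera calls.

## Working session

There is one attempt and no reset: what is moved stays moved. The work goes in short steps, Python scripts to look and compute and a tool call to move; the robot and the scene stay as the last step left them, time stands still between calls to the robot, and variables do not carry over. Pictures are saved under pics/ and viewed, at most 13 in all, crops included, and the job is handed in when it is done.

Besides the shell and the picture viewer there is one more tool, called after "Request:" as name(argument=value, ...), one argument or row to a line, values as JSON. servo_tool: Moves the arm, as the interface text tells. Its arguments: {"type":"object","properties":{"increments":{"type":"array"},"newtons":{"type":"number"}},"required":["increments"]}

```bash
mkdir -p pics; cat > h.py <<'E'
import numpy as np, cv2, pickle
from scipy.spatial.transform import Rotation as R
def grab(name):
    from station import ctrl
    o=ctrl.get_obs(); d=ctrl.get_image(name)
    if name=="wrist":
        T=np.eye(4);T[:3,:3]=R.from_rotvec(o["tool_rot"]).as_matrix();T[:3,3]=o["tool_pos"]
        M=np.linalg.inv(T@np.array(d["mount"])); d["rvec"]=R.from_matrix(M[:3,:3]).as_rotvec(); d["tvec"]=M[:3,3]
    d["o"]=o; return d
def KD(d): return np.array([[d["fx"],0,d["cx"]],[0,d["fy"],d["cy"]],[0,0,1.]]),np.array([d["k1"],0,0,0,0.])
def rays(d,px):
    K,D=KD(d); u=cv2.undistortPoints(np.array(px,float).reshape(-1,1,2),K,D)[:,0]
    Rm=R.from_rotvec(np.ravel(d["rvec"])).as_matrix(); c=-Rm.T@np.ravel(d["tvec"])
    v=np.c_[u,np.ones(len(u))]@Rm; return c,v/np.linalg.norm(v,axis=1)[:,None]
def onz(d,px,z):
    c,v=rays(d,px); return c+v*((z-c[2])/v[:,2])[:,None]
def proj(d,P):
    K,D=KD(d); return cv2.projectPoints(np.array(P,float).reshape(-1,1,3),np.ravel(d["rvec"]),np.ravel(d["tvec"]),K,D)[0][:,0]
def tri(d1,p1,d2,p2):
    c1,v1=rays(d1,p1);c2,v2=rays(d2,p2);out=[];gap=[]
    for a,b in zip(v1,v2):
        s=np.linalg.lstsq(np.c_[a,-b],c2-c1,rcond=None)[0]
        x,y=c1+a*s[0],c2+b*s[1]; out.append((x+y)/2);gap.append(np.linalg.norm(x-y))
    return np.array(out),np.array(gap)
def save(d,f): cv2.imwrite("pics/"+f,d["img"][:,:,::-1])
E
python3 - <<'E'
from h import *
im=[]
for n in("scene","top"):
    d=grab(n); pickle.dump(d,open(n+".pkl","wb")); save(d,n+".png")
    print(n,d["fx"],-R.from_rotvec(np.ravel(d["rvec"])).as_matrix().T@np.ravel(d["tvec"]))
print(d["o"])
E
```

```text
scene 472.03129557265845 [-0.14836785 -0.93266998  0.98240013]
top 479.7302659575076 [-0.59197009 -0.45932509  1.64651914]
{'t': 0.05, 'q': array([ 1.10798778e+00,  5.33275762e-02,  1.61425641e+00,  1.18284395e-05,
        1.47600918e+00, -1.19001817e-01]), 'dq': array([-0.00023073, -0.00073276, -0.00099032, -0.00098048,  0.00149482,
        0.00185991]), 'effort': array([-8.72704004e-04, -3.95178616e+01, -3.71657538e+01, -6.42072882e-05,
        4.00282763e-03, -3.46972307e-06]), 'tool_pos': array([0.21041191, 0.58791012, 0.24910359]), 'tool_rot': array([-5.37295881e-01, -3.09471045e+00,  3.00450554e-03]), 'contact_force': array([ 0.07240713, -0.32203336,  0.34266137]), 'wrist_torque': array([-0.0232604 ,  0.00445185, -0.0130058 ]), 'grip_force': 0.0, 'opening': 0.08531193134445438}
```

View pics/scene.png

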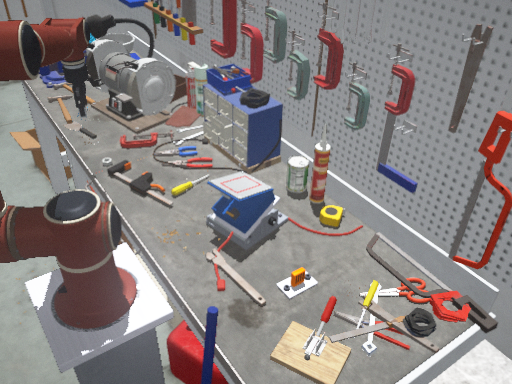

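View pics/top.png

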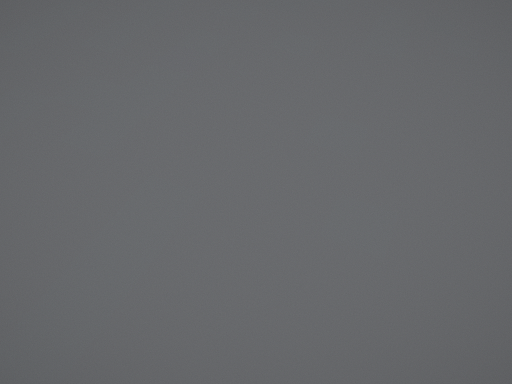

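The scene view shows the enclosure with its open lid and red frame around (243,188), and the guide with its orange grip at (297,280). The top view is blank grey and no use, so I'll work from the scene and wrist cameras.

```bash
python3 - <<'E'
from h import *
d=pickle.load(open("scene.pkl","rb")); img=d["img"]
print("guide",onz(d,[[297,284]],0.02),"lid",onz(d,[[243,188]],.14),"wrench",onz(d,[[212,255],[262,300]],0.0),"tape",onz(d,[[332,216]],.02),"tin",onz(d,[[298,160]],.11),"tube",onz(d,[[318,200]],.0),"cabinet",onz(d,[[237,160]],0))
c=cv2.resize(img[160:310,190:330],None,fx=5,fy=4*1.0,interpolation=cv2.INTER_CUBIC); c=cv2.resize(img[165:310,190:330],None,fx=4,fy=4,interpolation=cv2.INTER_CUBIC)
cv2.imwrite("pics/crop.png",c[:,:,::-1])
E
```

```text
guide [[ 0.4657839  -0.28098249  0.02      ]] lid [[0.49665225 0.03387664 0.14      ]] wrench [[ 3.39990470e-01 -3.76900563e-02  0.00000000e+00]
 [ 3.64045746e-01 -2.60270804e-01 -1.11022302e-16]] tape [[ 0.74471631 -0.11385381  0.02      ]] tin [[0.76879301 0.10210038 0.11      ]] tube [[ 7.81612927e-01 -4.96807781e-03 -1.11022302e-16]] cabinet [[0.68590566 0.36044606 0.        ]]
```

View pics/crop.png

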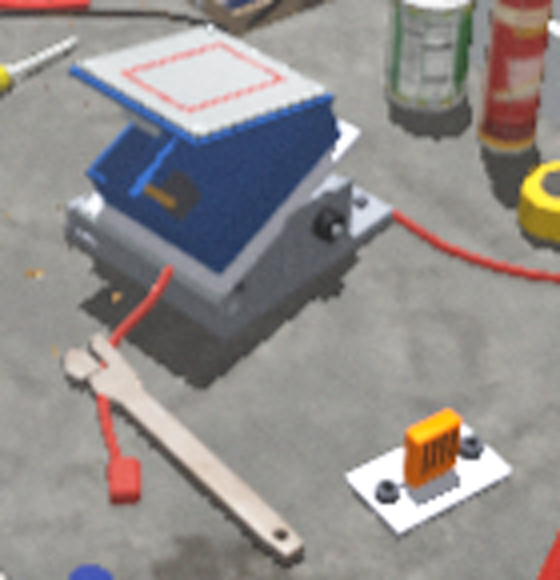

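```bash
cat >> h.py <<'E'
def tool(o): return np.array(o["tool_pos"]),R.from_rotvec(o["tool_rot"]).as_matrix()
def togo(o,P,ydir=None):
    p,M=tool(o); print("shift cm",np.round(M.T@(np.array(P)-p)*100,2))
    if ydir is not None:
        y=M.T@np.array(ydir); a=np.degrees(np.arctan2(-y[0],y[1])); a=(a+90)%180-90; print("turn deg",round(a,1))
    print("t",round(o["t"],2),"pos",p.round(4),"tooly",M[:,1].round(3),"toolz",M[:,2].round(3),"q",np.round(o["q"],2),"F",np.round(o["contact_force"],1),"open",round(o["opening"],4),"grip",round(o["grip_force"],1))
E
python3 - <<'E'
from h import *
d=pickle.load(open("scene.pkl","rb"));K,D=KD(d)
ob=np.array([[-73,63,0],[-73,-63,0],[73,-63,0],[73,63,0]])/1e3
px=np.array([[208,182.5],[240,199.5],[273,189.5],[243,171.7]])
Rm=R.from_rotvec(np.ravel(d["rvec"])).as_matrix()
n,rs,ts,e=cv2.solvePnPGeneric(ob,px,K,D,flags=cv2.SOLVEPNP_IPPE)
for r,t in zip(rs,ts):
    M=Rm.T@cv2.Rodrigues(r)[0]; p=Rm.T@(t.ravel()-np.ravel(d["tvec"])); print(p.round(3),M.round(2).tolist(),e.ravel(), "press",(p+M@[-.058,0,0]).round(3))
from station import ctrl
o=ctrl.get_obs(); togo(o,[.40,.0,.30],[0,1,0])
w=ctrl.get_image("wrist"); print(np.round(w["mount"],3),w["fx"])
E
```

```text
[ 0.466 -0.001  0.179] [[0.32, -0.73, -0.61], [-0.75, 0.2, -0.63], [0.58, 0.66, -0.48]] [0.46738371 0.52388751] press [0.448 0.043 0.146]
[ 0.468 -0.     0.182] [[0.95, -0.22, 0.23], [0.21, 0.98, 0.06], [-0.24, -0.01, 0.97]] [0.46738371 0.52388751] press [ 0.413 -0.012  0.196]
shift cm [-37.66 -48.97  -5.  ]
turn deg -19.7
t 0.1 pos [0.2104 0.5879 0.2492] tooly [ 0.337  0.941 -0.002] toolz [-0.001 -0.002 -1.   ] q [ 1.11  0.05  1.61 -0.    1.48 -0.12] F [-0.5 -0.3  1. ] open 0.0852 grip 0.0
[[-0.    -0.963 -0.269  0.068]
 [ 1.    -0.     0.001 -0.001]
 [-0.001 -0.269  0.963 -0.123]
 [ 0.     0.     0.     1.   ]] 301.6017535222323
```

Request:
servo_tool(
  increments=[
    [[0, -3, -3.5, -1.5, 0], [0, -6, -7, -3, 0], [0, -9.5, -10.5, -4.5, 0], [0, -12.5, -14.5, -6, 0], [0, -16, -18, -7, 0]],
  ],
)

```text
t: 0.65
tool_pos: [0.2988, 0.3673, 0.3202]
tool_rot: [0.536, 3.095, 0.001]
contact_force: [0.9, 0.3, 0.5]
opening: 0.0121
grip_force: 0.0
```

Request:
servo_tool(
  increments=[
    [[0, -3, -3.5, 0, 0], [0, -6, -7, 0, 0], [0, -9, -10.5, 0, 0], [0, -12.5, -14.5, 0, 0], [0, -16, -18, 0, 0]],
  ],
)

```text
t: 1.15
tool_pos: [0.3877, 0.1461, 0.3194]
tool_rot: [0.536, 3.095, 0.001]
contact_force: [1.2, 0.3, 0.1]
opening: -0.0
grip_force: 0.0
```

Request:
servo_tool(
  increments=[
    [[0, -3, -3.5, 0, -7], [0, -6, -7, 0, -14], [0, -9.4, -11, 0, -21], [0, -9.4, -11.6, 0, -28], [0, -9.4, -11.6, 0, -32]],
  ],
)

```text
t: 1.65
tool_pos: [0.4372, 0.0047, 0.3189]
tool_rot: [0.336, -3.122, 0.0]
contact_force: [0.1, -0.1, 0.6]
opening: 0.0
grip_force: 0.0
```

```bash
python3 - <<'E'
from h import *
d=grab("wrist");pickle.dump(d,open("w1.pkl","wb"));save(d,"w1.png");togo(d["o"],[.44,0,.32],[-.22,.98,0])
E
```

```text
shift cm [-0.17 -0.52 -0.11]
turn deg -0.4
t 1.65 pos [0.4372 0.0047 0.3189] tooly [-0.213  0.977 -0.   ] toolz [-0.001 -0.    -1.   ] q [-0.16 -0.45  1.93 -0.    1.66 -1.94] F [ 0.1 -0.1  0.6] open 0.0 grip 0.0
```

View pics/w1.png

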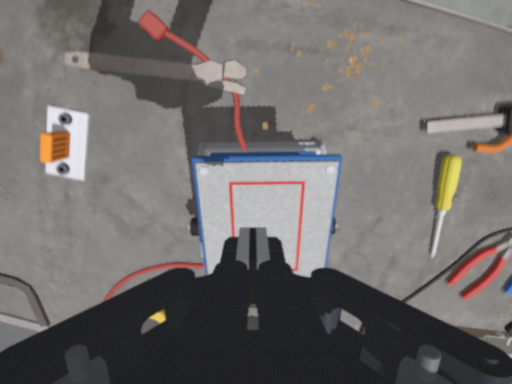

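```bash
python3 - <<'E'
from h import *
d=pickle.load(open("w1.pkl","rb"))
print(onz(d,[[267.5,176],[196,160],[339,160]],.2))
K,D=KD(d);Rm=R.from_rotvec(d["rvec"]).as_matrix()
ob=np.array([[-73,-63,0],[-73,63,0],[-53,-33,0],[-53,33,0],[53,33,0]])/1e3
px=np.array([[196,160],[339,160],[231,183],[304,183],[298,270.]])
n,rs,ts,e=cv2.solvePnPGeneric(ob,px,K,D,flags=cv2.SOLVEPNP_IPPE)
for r,t in zip(rs,ts):
    M=Rm.T@cv2.Rodrigues(r)[0]; p=Rm.T@(t.ravel()-d["tvec"]); P=p+M@[-.058,0,0];print(p.round(3),M.round(2).tolist(),e.ravel(), "press",P.round(3),"hinge",(p+M@[.076,0,-.011]).round(3))
    togo(d["o"],P+[0,0,.019])
# guide
hsv=cv2.cvtColor(d["img"],cv2.COLOR_RGB2HSV); print("guide",onz(d,[[49,107],[89,113],[83,181],[46,175]],.008))
E
```

```text
[[ 0.42164081  0.01306343  0.2       ]
 [ 0.42097472 -0.04658533  0.2       ]
 [ 0.39623385  0.0669304   0.2       ]]
[0.485 0.029 0.16 ] [[0.97, -0.24, 0.07], [0.25, 0.96, -0.11], [-0.04, 0.12, 0.99]] [3.42053267 8.2286883 ] press [0.429 0.015 0.162] hinge [0.558 0.05  0.146]
shift cm [ 0.59  1.2  13.74]
t 1.65 pos [0.4372 0.0047 0.3189] tooly [-0.213  0.977 -0.   ] toolz [-0.001 -0.    -1.   ] q [-0.16 -0.45  1.93 -0.    1.66 -1.94] F [ 0.1 -0.1  0.6] open 0.0 grip 0.0
[0.475 0.025 0.18 ] [[0.8, -0.21, -0.56], [0.16, 0.98, -0.14], [0.58, 0.02, 0.81]] [3.42053267 8.2286883 ] press [0.429 0.016 0.146] hinge [0.542 0.039 0.215]
shift cm [ 0.53  1.28 15.34]
t 1.65 pos [0.4372 0.0047 0.3189] tooly [-0.213  0.977 -0.   ] toolz [-0.001 -0.    -1.   ] q [-0.16 -0.45  1.93 -0.    1.66 -1.94] F [ 0.1 -0.1  0.6] open 0.0 grip 0.0
guide [[ 0.42931287 -0.294669    0.008     ]
 [ 0.42616524 -0.23590418  0.008     ]
 [ 0.52815108 -0.23741298  0.008     ]
 [ 0.53096851 -0.29497412  0.008     ]]
```

```bash
python3 - <<'E'
from h import *
d=pickle.load(open("w1.pkl","rb"));s=pickle.load(open("scene.pkl","rb"))
f=lambda L:[[190+x/4,165+y/4] for x,y in L]
# sheet front corners (+y, -y), frame front corners(+y,-y), frame rear +y
P,g=tri(s,f([(74,69),(199,137),(125,73),(188,110),(222,43)]),d,[[339,160],[196,160],[304,183],[231,183],[298,270]])
print(P.round(4),g.round(4)); q=P[:2].mean(0);print("lens",np.linalg.norm(P[0]-P[1]),np.linalg.norm(P[2]-P[3]),np.linalg.norm(P[2]-P[4]))
m=P[:4].mean(0);togo(d["o"],m+[0,0,.019]);print(m)
E
```

```text
[[ 0.3998  0.0745  0.1746]
 [ 0.4273 -0.0505  0.179 ]
 [ 0.4276  0.0489  0.1752]
 [ 0.4414 -0.016   0.1757]
 [ 0.5307  0.0745  0.1478]] [0.0021 0.0041 0.0032 0.0025 0.0041]
lens 0.12810364773460667 0.06627535549750328 0.10969695106228855
shift cm [ 1.07  1.21 12.37]
t 1.65 pos [0.4372 0.0047 0.3189] tooly [-0.213  0.977 -0.   ] toolz [-0.001 -0.    -1.   ] q [-0.16 -0.45  1.93 -0.    1.66 -1.94] F [ 0.1 -0.1  0.6] open 0.0 grip 0.0
[0.42400469 0.01422177 0.17613736]
```

The lid's front edge is near row 160, and the guide is at (67,143). The two views triangulate the press point to about (0.425, 0.015, 0.175). I'll go down with the fingers closed.

Request:
servo_tool(
  increments=[
    [[0, 1.2, 1.2, 4, 0], [0, 1.2, 1.2, 8, 0], [0, 1.2, 1.2, 11, 0], [0, 1.2, 1.2, 12, 0], [0, 1.2, 1.2, 13, 0]],
  ],
)

```text
t: 2.2
tool_pos: [0.4228, 0.0164, 0.1893]
tool_rot: [0.336, -3.123, -0.0]
contact_force: [0.5, -0.3, 2.3]
opening: 0.0002
grip_force: 0.4
```

Request:
servo_tool(
  increments=[
    [[0, 0, 0, 0.7, 0], [0, 0, 0, 1.4, 0], [0, 0, 0, 2.1, 0], [0, 0, 0, 2.8, 0], [0, 0, 0, 3.5, 0]],
  ],
)

```text
t: 2.7
tool_pos: [0.4232, 0.016, 0.1543]
tool_rot: [-0.336, 3.123, -0.001]
contact_force: [0.1, -1.3, 1.1]
opening: 0.0002
grip_force: 0.5
```

Request:
servo_tool(
  increments=[
    [[0, 0, 0, 0.4, 0], [0, 0, 0, 0.8, 0], [0, 0, 0, 1.2, 0], [0, 0, 0, 1.5, 0], [0, 0, 0, 1.8, 0]],
  ],
)

```text
t: 3.2
tool_pos: [0.4229, 0.0162, 0.1363]
tool_rot: [-0.337, 3.123, 0.0]
contact_force: [0.7, -0.5, 0.8]
opening: -0.0005
grip_force: 0.4
```

Request:
servo_tool(
  increments=[
    [[0, 0, 0, 0.3, 0], [0, 0, 0, 0.6, 0], [0, 0, 0, 0.9, 0]],
  ],
)

```text
t: 3.5
tool_pos: [0.4228, 0.0162, 0.1272]
tool_rot: [-0.337, 3.123, -0.0]
contact_force: [0.9, 0.8, 0.6]
opening: -0.0
grip_force: 0.4
```

Request:
servo_tool(
  increments=[
    [[0, 0, 0, 0.2, 0], [0, 0, 0, 0.4, 0]],
  ],
)

```text
t: 3.7
tool_pos: [0.4232, 0.0161, 0.1252]
tool_rot: [0.337, -3.123, -0.0]
contact_force: [-6.4, 0.6, 13.9]
opening: 0.0002
grip_force: 7.5
```

Request:
servo_tool(
  increments=[
    [[0, 0, 0, 0.2, 0], [0, 0, 0, 0.4, 0]],
  ],
)

```text
t: 3.9
tool_pos: [0.4239, 0.0163, 0.1215]
tool_rot: [-0.336, 3.121, 0.0]
contact_force: [-2.1, 1.9, 8.0]
opening: 0.0006
grip_force: 4.1
```

Request:
servo_tool(
  increments=[
    [[0, 0, 0, 0.2, 0], [0, 0, 0, 0.4, 0]],
  ],
)

```text
t: 4.1
tool_pos: [0.4238, 0.0162, 0.1164]
tool_rot: [-0.336, 3.121, -0.001]
contact_force: [0.5, -0.1, 1.9]
opening: -0.0003
grip_force: 0.5
```

Request:
servo_tool(
  increments=[
    [[0, 0, 0, 0.2, 0], [0, 0, 0, 0.4, 0]],
  ],
)

```text
t: 4.3
tool_pos: [0.4232, 0.0161, 0.1129]
tool_rot: [0.337, -3.123, 0.0]
contact_force: [-6.8, 1.5, 19.7]
opening: -0.0002
grip_force: 10.3
```

Request:
servo_tool(
  increments=[
    [[0, 0, 0, 0.2, 0], [0, 0, 0, 0.2, 0]],
  ],
)

```text
t: 4.5
tool_pos: [0.4233, 0.0161, 0.1128]
tool_rot: [0.337, -3.122, 0.0]
contact_force: [-10.9, 1.5, 22.4]
opening: -0.0002
grip_force: 12.3
```

Request:
servo_tool(
  increments=[
    [[0, 0, 0, -5, 0], [0, 0, 0, -10, 0], [0, -4, 0, -13, 0], [0, -7.5, 0, -16, 0], [0, -11, 0, -19, 0]],
  ],
)

```text
t: 5.0
tool_pos: [0.5309, 0.0398, 0.3]
tool_rot: [0.336, -3.123, 0.0]
contact_force: [-0.3, -0.5, 0.5]
opening: 0.0
grip_force: 0.0
```

Request:
servo_tool(
  increments=[
    [[0, 0, 0, -2, 0], [0, 0, 0, -2, 0]],
  ],
)

```text
t: 5.2
tool_pos: [0.5318, 0.0396, 0.3218]
tool_rot: [-0.337, 3.12, -0.001]
contact_force: [-0.2, -0.4, -0.0]
opening: -0.0003
grip_force: 0.0
```

```bash
python3 - <<'E'
from h import *
d=grab("wrist");pickle.dump(d,open("w2.pkl","wb"));save(d,"w2.png");togo(d["o"],[.53,.04,.33],[-.22,.98,0])
s=grab("scene");pickle.dump(s,open("s2.pkl","wb"))
c=cv2.resize(s["img"][150:300,190:330],None,fx=4,fy=4,interpolation=cv2.INTER_CUBIC)
a=cv2.resize(d["img"],None,fx=1,fy=1); 
cv2.imwrite("pics/s2.png",c[:,:,::-1])
E
```

```text
shift cm [ 0.17  0.08 -0.82]
turn deg -0.3
t 5.2 pos [0.5318 0.0396 0.3218] tooly [-0.213  0.977 -0.001] toolz [ 0.003 -0.    -1.   ] q [-0.07 -0.2   1.74 -0.    1.6  -1.85] F [-0.2 -0.4 -0. ] open -0.0003 grip 0.0
```

View pics/w2.png

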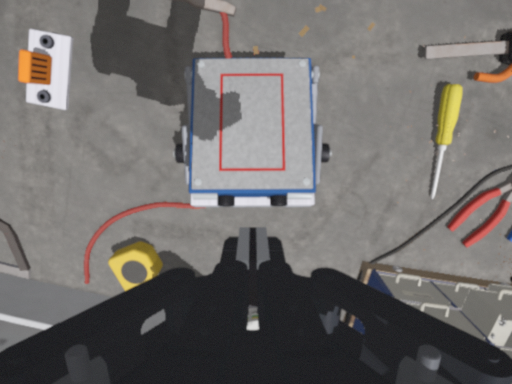

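View pics/s2.png

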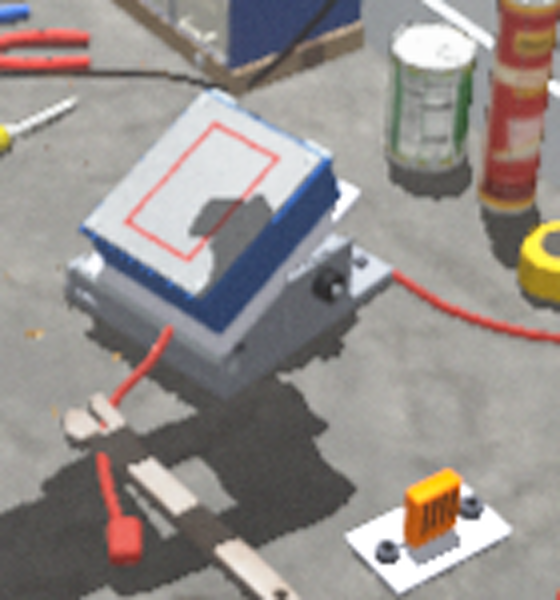

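The lid is shut: it sits flush with the rim in both views. The frame corners in the wrist view are at about (221,74), (283,74), (284,170) and (220,170). The guide is at (47,70).

```bash
cat >> h.py <<'E'
def redquad(img,roi):
    x0,y0,x1,y1=roi; h=cv2.cvtColor(img,cv2.COLOR_RGB2HSV)[y0:y1,x0:x1]
    m=(((h[...,0]<8)|(h[...,0]>172))&(h[...,1]>70)).astype(np.uint8)
    cs=cv2.findContours(m,cv2.RETR_EXTERNAL,cv2.CHAIN_APPROX_NONE)[0]; c=cv2.convexHull(max(cs,key=lambda c:cv2.boundingRect(c)[2]*cv2.boundingRect(c)[3]))
    for e in np.linspace(1,15,60):
        a=cv2.approxPolyDP(c,e,True)
        if len(a)==4: break
    return a[:,0]+[x0,y0]
E
python3 - <<'E'
from h import *
d=pickle.load(open("w2.pkl","rb"));s=pickle.load(open("s2.pkl","rb"))
qw=redquad(d["img"],(205,64,300,182)); qs=redquad(s["img"],(215,175,265,220)); print(qw.tolist(),qs.tolist())
# order: front-y, front+y, rear+y, rear-y
ow=[qw[np.argmin(np.abs(qw-np.array(t)).sum(1))] for t in[(221,74),(283,74),(284,170),(220,170)]]
os_=[qs[np.argmin(np.abs(qs-np.array(t)).sum(1))] for t in[(237.5,215),(221.7,205),(243,181),(259.7,189.5)]]
P,g=tri(d,ow,s,os_); print(P.round(4),g.round(4)); c=P.mean(0)
ux=(P[2]+P[3]-P[0]-P[1])/2;uy=(P[1]+P[2]-P[0]-P[3])/2;print("tri c",c,"len",np.linalg.norm(ux),np.linalg.norm(uy),"yaw",np.arctan2(ux[1],ux[0]),np.arctan2(-uy[0],uy[1]),"slope",np.arctan2(ux[2],np.hypot(*ux[:2])))
ob=np.array([[-53,-33,0],[-53,33,0],[53,33,0],[53,-33,0]])/1e3
K,D=KD(d);Rm=R.from_rotvec(d["rvec"]).as_matrix()
n,rs,ts,e=cv2.solvePnPGeneric(ob,np.array(ow,float),K,D,flags=cv2.SOLVEPNP_IPPE)
for r,t in zip(rs,ts):
    M=Rm.T@cv2.Rodrigues(r)[0];print("pnp",(Rm.T@(t.ravel()-d["tvec"])).round(4),"yaw",np.arctan2(M[1,0],M[0,0]),"slope",np.arcsin(M[2,0]),"roll",M[2,1],e.ravel())
print("guide plate",onz(d,[[31,29],[72,37],[66,109],[27,103]],.008),"grip top",onz(d,[[18,67]],.055))
E
```

```text
[[281, 73], [284, 170], [219, 170], [220, 75]] [[259, 189], [237, 214], [221, 205], [243, 181]]
[[ 0.4411 -0.0176  0.0979]
 [ 0.4248  0.0467  0.0968]
 [ 0.5211  0.0702  0.1352]
 [ 0.535   0.0039  0.1393]] [0.0007 0.0006 0.0007 0.    ]
tri c [0.4805265  0.02580541 0.11732038] len 0.10558023130565655 0.06707293965244591 yaw 0.2323059814796813 0.22704707431162754 slope 0.3876295559443864
pnp [0.48   0.0256 0.1217] yaw 0.22665314135900202 slope 0.4256348005881505 roll 0.011882372641287936 [0.31211495 2.84073085]
pnp [0.4856 0.027  0.1248] yaw 0.22133657858196473 slope -0.3326157350629821 roll -0.02589116598906283 [0.31211495 2.84073085]
guide plate [[ 0.42614643 -0.29389659  0.008     ]
 [ 0.42618295 -0.23522217  0.008     ]
 [ 0.52392797 -0.23644772  0.008     ]
 [ 0.52677959 -0.29489537  0.008     ]] grip top [[ 0.47790862 -0.27424851  0.055     ]]
```

Request:
servo_tool(
  increments=[
    [[0, 0.8, -5, 0, 0], [0, 1.6, -9.8, 0, 0], [0, 2.4, -14.6, 0, 0], [0, 3.2, -19.4, 1, 0], [0, 4, -24.2, 3, 0]],
  ],
)

```text
t: 5.8
tool_pos: [0.5416, -0.2049, 0.2895]
tool_rot: [-0.335, 3.123, -0.001]
contact_force: [2.1, 0.3, 0.1]
opening: 0.0001
grip_force: 0.0
```

Request:
servo_tool(
  increments=[
    [[0, 0.7, -3, 2, 6], [0, 0.7, -6, 4, 12.3], [0, 0.7, -6, 4, 12.3]],
  ],
)

```text
t: 6.1
tool_pos: [0.5452, -0.2645, 0.2434]
tool_rot: [-0.008, -3.132, -0.008]
contact_force: [-0.8, 0.5, -0.7]
opening: -0.0001
grip_force: 0.0
```

```bash
python3 - <<'E'
from h import *
d=grab("wrist");pickle.dump(d,open("w3.pkl","wb"));save(d,"w3.png");togo(d["o"],[.477,-.265,.038],[0.01,1,0])
h=cv2.cvtColor(d["img"],cv2.COLOR_RGB2HSV)
m=((h[...,0]>5)&(h[...,0]<25)&(h[...,1]>150)&(h[...,2]>90)).astype(np.uint8)
for c in sorted(cv2.findContours(m,0,2)[0],key=cv2.contourArea)[-2:]: print("orange",cv2.minAreaRect(c))
m=((h[...,1]<25)&(h[...,2]>185)).astype(np.uint8)
for c in sorted(cv2.findContours(m,0,2)[0],key=cv2.contourArea)[-3:]:
    b=cv2.boxPoints(cv2.minAreaRect(c)); print("white",b.round(1).tolist(),onz(d,b,.008).round(4).tolist())
E
```

```text
shift cm [ 6.63 -0.18 20.6 ]
turn deg 0.3
t 6.1 pos [ 0.5452 -0.2645  0.2434] tooly [0.005 1.    0.005] toolz [-0.009  0.005 -1.   ] q [-0.57  0.02  1.66 -0.    1.47 -2.14] F [-0.8  0.5 -0.7] open -0.0001 grip 0.0
orange ((376.800048828125, 286.4000244140625), (17.8885440826416, 3.5777084827423096), 26.56505012512207)
orange ((247.5, 106.5), (37.0, 13.0), 90.0)
white [[109.4000015258789, 271.5], [126.5999984741211, 241.39999389648438], [142.89999389648438, 250.6999969482422], [125.69999694824219, 280.79998779296875]] [[0.6866, -0.4579, 0.008], [0.6423, -0.4287, 0.008], [0.6556, -0.4086, 0.008], [0.7007, -0.4373, 0.008]]
white [[427.0, 196.5], [476.6000061035156, 185.1999969482422], [484.1000061035156, 217.8000030517578], [434.5, 229.1999969482422]] [[0.5842, -0.0432, 0.008], [0.5697, 0.0209, 0.008], [0.6141, 0.0403, 0.008], [0.6289, -0.0261, 0.008]]
white [[222.0, 151.0], [222.0, 62.0], [275.0, 62.0], [275.0, 151.0]] [[0.5258, -0.3004, 0.008], [0.4261, -0.2975, 0.008], [0.4265, -0.2384, 0.008], [0.5262, -0.2372, 0.008]]
```

View pics/w3.png

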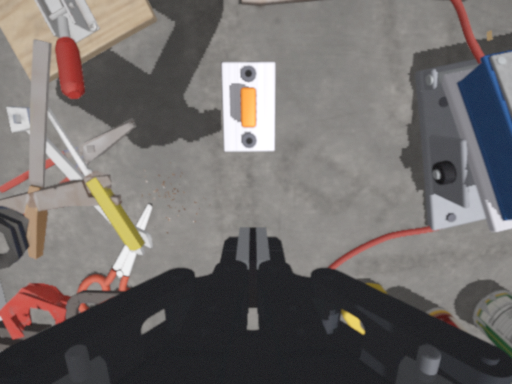

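The guide lies at (222–275, 62–151) with its grip at (248,107), and it is nearly aligned with the tool. I'll open, shift over it and descend partway.

Request:
servo_tool(
  increments=[
    [[8.5, 3.5, -0.2, 3, 0], [8.5, 6.8, -0.2, 7, 0], [8.5, 6.8, -0.2, 11, 0], [8.5, 6.8, -0.2, 12, 0], [8.5, 6.8, -0.2, 12, 0]],
  ],
)

```text
t: 6.65
tool_pos: [0.4795, -0.2634, 0.1288]
tool_rot: [0.002, -3.139, -0.004]
contact_force: [-0.2, -0.3, 0.2]
opening: 0.0725
grip_force: 0.0
```

```bash
python3 - <<'E'
from h import *
from station import ctrl
togo(ctrl.get_obs(),[.476,-.2665,.038],[0.008,1,0])
d=pickle.load(open("w3.pkl","rb"));print(onz(d,[[247.5,106.5]],.055))
E
```

```text
shift cm [ 0.33 -0.33  9.08]
turn deg 0.5
t 6.65 pos [ 0.4795 -0.2634  0.1288] tooly [-0.001  1.     0.002] toolz [-0.003  0.002 -1.   ] q [-0.64 -0.02  1.9   0.    1.27 -2.21] F [-0.2 -0.3  0.2] open 0.0725 grip 0.0
[[ 0.47510911 -0.26902534  0.055     ]]
```

Request:
servo_tool(
  increments=[
    [[8.5, 0.4, -0.4, 3, 0], [8.5, 0.4, -0.4, 6, 0], [8.5, 0.4, -0.4, 8, 0], [8.5, 0.4, -0.4, 9.1, 0], [4, 0.4, -0.4, 9.1, 0]],
  ],
  newtons=25,
)

```text
t: 7.15
tool_pos: [0.4773, -0.2691, 0.0399]
tool_rot: [-0.002, 3.141, -0.0]
contact_force: [-0.1, 0.7, -0.3]
opening: 0.0729
grip_force: 0.0
```

Request:
servo_tool(
  increments=[
    [[0, 0, 0, 0, 0], [0, 0, 0, 0, 0], [0, 0, 0, 0, 0], [0, 0, 0, 0, 0], [0, 0, 0, 0, 0]],
  ],
  newtons=25,
)

```text
t: 7.65
tool_pos: [0.4773, -0.2695, 0.0406]
tool_rot: [0.0, 3.14, -0.001]
contact_force: [-0.5, 0.9, 5.0]
opening: 0.0157
grip_force: 25.7
```

Request:
servo_tool(
  increments=[
    [[0, 0, 0, -2, 0], [0, 0, 0, -5, 0], [0, 0, 0, -9, 0], [0, 0, 0, -13, 0], [0, 0, 0, -17, 0]],
  ],
)

```text
t: 8.15
tool_pos: [0.4759, -0.2687, 0.2099]
tool_rot: [-0.0, -3.14, -0.001]
contact_force: [0.9, -0.9, -1.7]
opening: 0.016
grip_force: 24.8
```

Request:
servo_tool(
  increments=[
    [[0, 0, 2, -1, 0], [0, 0.2, 5, -2, 0], [0, 0.4, 9, -3, 0], [0, 0.6, 13, -4, 0], [0, 0.8, 17, -4, 0]],
  ],
)

```text
t: 8.65
tool_pos: [0.4686, -0.098, 0.2505]
tool_rot: [0.001, 3.14, -0.001]
contact_force: [1.3, -0.4, -2.1]
opening: 0.0157
grip_force: 24.8
```

Request:
servo_tool(
  increments=[
    [[0, 0.1, 4, 0, -2], [0, 0.2, 8, 0, -7], [0, 0.2, 11, 0, -11], [0, 0.2, 12.2, 0, -12.9], [0, 0.2, 12.2, 0, -12.9]],
  ],
)

```text
t: 9.15
tool_pos: [0.4662, 0.0238, 0.2488]
tool_rot: [0.356, -3.12, 0.0]
contact_force: [-0.0, -0.3, -2.0]
opening: 0.0157
grip_force: 25.0
```

```bash
python3 - <<'E'
from h import *
s=grab("scene");pickle.dump(s,open("s4.pkl","wb"));d=grab("wrist");pickle.dump(d,open("w4.pkl","wb"))
togo(d["o"],[.467,.0227,.157],[-.225,.974,0])
a=cv2.resize(s["img"][130:260,190:310],None,fx=3.3,fy=3.3,interpolation=cv2.INTER_CUBIC); b=cv2.resize(d["img"],(400,300))
c=np.zeros((430,796,3),np.uint8);c[:a.shape[0],:a.shape[1]]=a[:430,:];c[:300,396:]=b
cv2.imwrite("pics/m4.png",c[:,:,::-1])
E
```

```text
shift cm [-0.07 -0.02  9.19]
turn deg -0.1
t 9.2 pos [0.4663 0.0228 0.2489] tooly [-0.224  0.975 -0.001] toolz [-0.001 -0.001 -1.   ] q [-0.11 -0.34  1.97 -0.    1.51 -1.91] F [ 0.6 -0.  -2.9] open 0.0158 grip 25.0
```

View pics/m4.png

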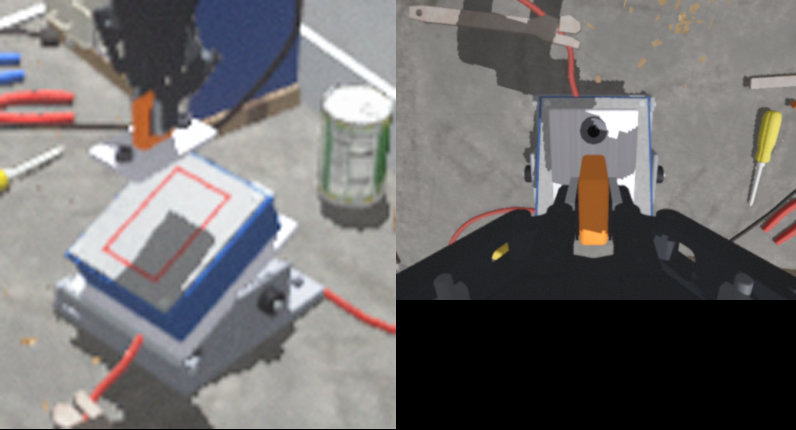

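```bash
python3 - <<'E'
from h import *
d=pickle.load(open("w4.pkl","rb"));p,M=tool(d["o"])
for th in(-.1,0,.1,.2):
    c,s_=np.cos(th),np.sin(th)
    f=lambda x,y,z:p+M@np.array([x*c+z*s_,y,-x*s_+z*c])
    P=[f(.0518,-.03,.032),f(.0518,.03,.032),f(.0388+.0018,0,.024),f(.0218,-.008,-.015),f(.0218,.008,-.015)]
    print(th,proj(d,P).round(0).tolist())
c=cv2.resize(d["img"][110:320,180:330],None,fx=4,fy=2.8,interpolation=cv2.INTER_CUBIC);c=cv2.resize(d["img"][115:315,180:330],None,fx=3,fy=3,interpolation=cv2.INTER_CUBIC);cv2.imwrite("pics/w4c.png",c[:,:,::-1])
E
```

```text
-0.1 [[198.0, 146.0], [311.0, 146.0], [254.0, 168.0], [235.0, 226.0], [275.0, 226.0]]
0 [[196.0, 140.0], [313.0, 140.0], [254.0, 165.0], [234.0, 232.0], [276.0, 232.0]]
0.1 [[193.0, 136.0], [315.0, 136.0], [254.0, 162.0], [234.0, 238.0], [276.0, 238.0]]
0.2 [[191.0, 132.0], [318.0, 132.0], [254.0, 160.0], [234.0, 244.0], [276.0, 244.0]]
```

View pics/w4c.png

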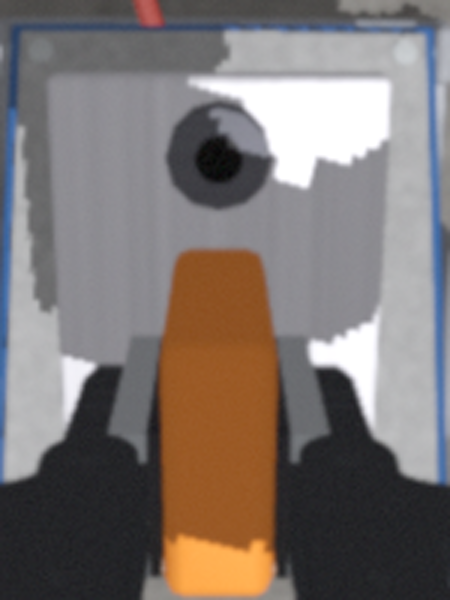

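The guide is held level and centred: the plate's front edge is at row 140 and columns 196–310, as predicted. Next I'll lower it so its uphill edge meets the lid and it swivels flush.

Request:
servo_tool(
  increments=[
    [[0, -0.07, 0, 2, 0], [0, -0.07, 0, 4, 0], [0, -0.07, 0, 6, 0], [0, -0.07, 0, 7, 0], [0, -0.07, 0, 7.3, 0]],
  ],
)

```text
t: 9.75
tool_pos: [0.4665, 0.0221, 0.1749]
tool_rot: [0.349, -3.119, -0.0]
contact_force: [0.1, 0.0, -1.3]
opening: 0.0162
grip_force: 24.9
```

Request:
servo_tool(
  increments=[
    [[0, 0, 0, 0.2, 0], [0, 0, 0, 0.4, 0], [0, 0, 0, 0.6, 0]],
  ],
)

```text
t: 10.05
tool_pos: [0.4681, 0.0228, 0.1723]
tool_rot: [-0.353, 3.12, -0.001]
contact_force: [-6.5, -0.6, 10.7]
opening: 0.0158
grip_force: 26.9
```

Request:
servo_tool(
  increments=[
    [[0, 0, 0, 0.15, 0], [0, 0, 0, 0.3, 0], [0, 0, 0, 0.4, 0]],
  ],
)

```text
t: 10.35
tool_pos: [0.4675, 0.0226, 0.1706]
tool_rot: [0.353, -3.121, 0.003]
contact_force: [-15.5, -2.2, 16.6]
opening: 0.0159
grip_force: 28.0
```

Descending straight down lets friction oppose the swivel. I'll lift off, shift uphill, and come in dragging downhill so that friction helps the swivel.

Request:
servo_tool(
  increments=[
    [[0, 0, 0, -2, 0], [0, -1.3, 0, -2.6, 0], [0, -2.6, 0, -2.6, 0], [0, -2.6, 0, -2.3, 0], [0, -2.6, 0, -2.3, 0]],
  ],
  newtons=20,
)

```text
t: 10.85
tool_pos: [0.4922, 0.029, 0.1889]
tool_rot: [0.353, -3.12, -0.0]
contact_force: [-0.1, 0.3, -3.0]
opening: 0.0159
grip_force: 25.2
```

Request:
servo_tool(
  increments=[
    [[0, 0, 0, 0.3, 0], [0, 0.3, 0, 0.7, 0], [0, 0.6, 0, 1.0, 0]],
  ],
)

```text
t: 11.15
tool_pos: [0.4866, 0.0275, 0.1793]
tool_rot: [-0.353, 3.121, 0.0]
contact_force: [0.2, 2.2, 3.8]
opening: 0.0156
grip_force: 26.1
```

Request:
servo_tool(
  increments=[
    [[0, 0.25, 0, 0.3, 0], [0, 0.5, 0, 0.6, 0], [0, 0.75, 0, 0.85, 0]],
  ],
)

```text
t: 11.45
tool_pos: [0.48, 0.0257, 0.1717]
tool_rot: [-0.353, 3.119, -0.001]
contact_force: [1.7, -0.8, 3.9]
opening: 0.0158
grip_force: 26.5
```

Request:
servo_tool(
  increments=[
    [[0, 0.25, 0, 0.3, 0], [0, 0.5, 0, 0.55, 0], [0, 0.75, 0, 0.8, 0]],
  ],
)

```text
t: 11.75
tool_pos: [0.472, 0.0241, 0.1628]
tool_rot: [-0.353, 3.121, -0.0]
contact_force: [0.8, -0.2, 4.1]
opening: 0.0158
grip_force: 27.1
```

Request:
servo_tool(
  increments=[
    [[0, 0.2, 0, 0.2, 0], [0, 0.4, 0, 0.4, 0], [0, 0.55, 0, 0.6, 0]],
  ],
)

```text
t: 12.05
tool_pos: [0.4666, 0.0229, 0.1568]
tool_rot: [-0.353, 3.122, -0.0]
contact_force: [1.7, -0.6, 3.9]
opening: 0.0152
grip_force: 27.3
```

```bash
python3 - <<'E'
from h import *
s=grab("scene");pickle.dump(s,open("s5.pkl","wb"));d=grab("wrist");pickle.dump(d,open("w5.pkl","wb"))
togo(d["o"],[.467,.0227,.157],[-.225,.974,0])
a=cv2.resize(s["img"][150:250,195:285],None,fx=4.4,fy=4.4,interpolation=cv2.INTER_CUBIC); b=cv2.resize(d["img"][60:310,160:350],None,fx=2,fy=2,interpolation=cv2.INTER_CUBIC)
c=np.zeros((500,780,3),np.uint8);c[:440,:396]=a;c[:,400:]=b
cv2.imwrite("pics/m5.png",c[:,:,::-1])
E
```

```text
shift cm [-0.07 -0.03 -0.07]
turn deg -0.1
t 12.1 pos [0.4663 0.0229 0.1563] tooly [-0.223  0.975  0.   ] toolz [-0.001 -0.    -1.   ] q [-0.11 -0.26  2.06 -0.    1.34 -1.91] F [1.3 0.2 4.6] open 0.0154 grip 27.4
```

View pics/m5.png

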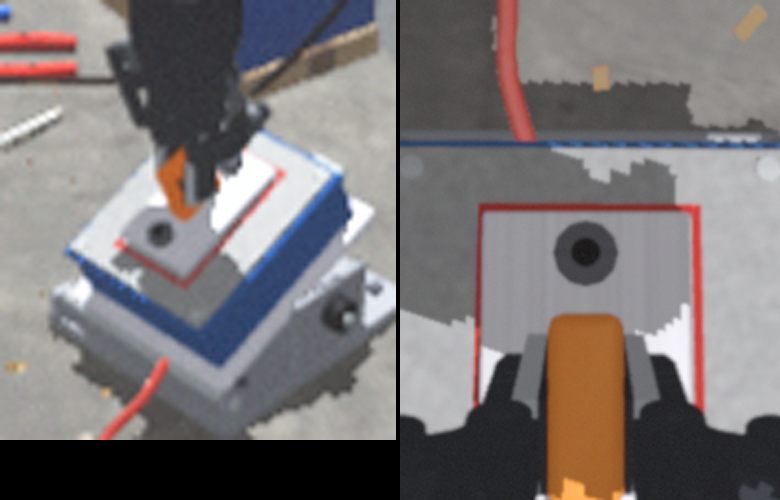

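Nearly flush and inside the frame, about 0.8 mm towards −y. I'll correct that and press along the normal.

Request:
servo_tool(
  increments=[
    [[0, -0.04, 0.08, 0.1, 0], [0, -0.08, 0.08, 0.2, 0], [0, -0.08, 0.08, 0.2, 0]],
  ],
)

```text
t: 12.45
tool_pos: [0.4659, 0.023, 0.1546]
tool_rot: [0.352, -3.117, 0.003]
contact_force: [-5.4, -4.4, 6.5]
opening: 0.0155
grip_force: 28.0
```

Request:
servo_tool(
  increments=[
    [[0, -0.04, 0, 0.1, 0], [0, -0.08, 0, 0.2, 0], [0, -0.08, 0, 0.2, 0]],
  ],
)

```text
t: 12.75
tool_pos: [0.4658, 0.0229, 0.1532]
tool_rot: [0.352, -3.113, 0.004]
contact_force: [-12.3, -5.8, 12.3]
opening: 0.0158
grip_force: 29.0
```

```bash
python3 - <<'E'
from h import *
s=grab("scene");pickle.dump(s,open("s6.pkl","wb"));d=grab("wrist");pickle.dump(d,open("w6.pkl","wb"))
o=d["o"];togo(o,[.467,.0227,.157],[-.225,.974,0])
M=R.from_euler("zy",[.227,-.39]).as_matrix();c=np.array([.4805,.0257,.1165])
F=lambda L:c+np.array(L)/1e3@M.T
print("pred frame outer",proj(d,F([[-53,-33,0],[-53,33,0]])).round(1).tolist(),"pred plate top",proj(d,F([[-50,-30,8],[-50,30,8]])).round(1).tolist(),"bush",proj(d,F([[-39,0,16]])).round(1).tolist(), "TCP in face mm",((tool(o)[0]-c)@M*1e3).round(1))
print("scene rear corners frame",proj(s,F([[53,-33,0],[53,33,0]])).round(1).tolist(),"plate",proj(s,F([[50,-30,8],[50,-30,0]])).round(1).tolist())
a=cv2.resize(s["img"][170:230,215:270],None,fx=7,fy=7,interpolation=cv2.INTER_CUBIC); b=cv2.resize(d["img"][125:265,185:325],None,fx=2.8,fy=2.8,interpolation=cv2.INTER_CUBIC)
z=np.zeros((420,785,3),np.uint8);z[:,:385]=a;z[:392,390:782]=b
cv2.imwrite("pics/m6.png",z[:,:,::-1])
E
```

```text
shift cm [-0.11 -0.05 -0.38]
turn deg -0.1
t 12.8 pos [0.4658 0.0229 0.1532] tooly [-0.223  0.975 -0.001] toolz [-0.008 -0.003 -1.   ] q [-0.11 -0.25  2.06 -0.    1.34 -1.9 ] F [-12.6  -6.1  12.1] open 0.0161 grip 29.0
pred frame outer [[196.4, 165.9], [305.1, 165.8]] pred plate top [[200.3, 168.3], [303.8, 168.1]] bush [[254.4, 185.2]] TCP in face mm [-0.3 -2.8 39.5]
scene rear corners frame [[258.7, 188.8], [243.3, 181.5]] plate [[256.6, 187.5], [257.4, 189.2]]
```

View pics/m6.png

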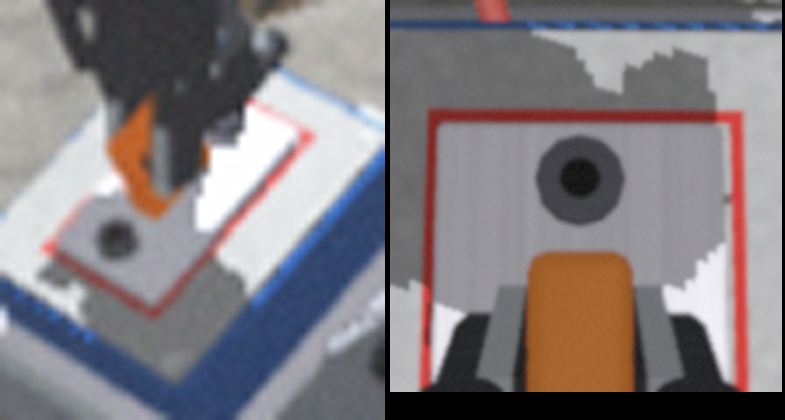

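Request:
servo_tool(
  increments=[
    [[0, 0.1, 0, 0, 0], [0, 0.2, 0, 0, 0], [0, 0.2, 0, 0, 0]],
  ],
)

```text
t: 13.15
tool_pos: [0.4657, 0.0229, 0.1532]
tool_rot: [0.353, -3.119, 0.003]
contact_force: [-1.7, -2.0, 6.6]
opening: 0.0161
grip_force: 28.0
```

Request:
servo_tool(
  increments=[
    [[0, 0.05, 0, 0.1, 0], [0, 0.05, 0, 0.2, 0], [0, 0.05, 0, 0.2, 0]],
  ],
)

```text
t: 13.45
tool_pos: [0.4657, 0.0229, 0.1531]
tool_rot: [0.353, -3.12, 0.003]
contact_force: [-5.9, -2.2, 14.1]
opening: 0.0159
grip_force: 29.3
```

Request:
servo_tool(
  increments=[
    [[0, 0.05, 0, -0.1, 0], [0, 0.05, 0, -0.1, 0], [0, 0.05, 0, -0.1, 0], [0, 0.05, 0, -0.1, 0], [0, 0.05, 0, -0.1, 0]],
  ],
)

```text
t: 13.95
tool_pos: [0.4656, 0.0229, 0.1532]
tool_rot: [0.353, -3.122, 0.002]
contact_force: [0.3, -1.8, 8.0]
opening: 0.0157
grip_force: 28.4
```

```bash
python3 - <<'E'
from h import *
s=grab("scene");d=grab("wrist");togo(d["o"],[.467,.0227,.157],[-.225,.974,0])
a=cv2.resize(s["img"][150:260,190:300],None,fx=3.5,fy=3.5,interpolation=cv2.INTER_CUBIC); b=cv2.resize(d["img"][125:265,185:325],None,fx=2.8,fy=2.8,interpolation=cv2.INTER_CUBIC)
z=np.zeros((395,785,3),np.uint8);z[:385,:385]=a;z[:392,390:782]=b
cv2.imwrite("pics/m7.png",z[:,:,::-1])
E
```

```text
shift cm [-0.13 -0.05 -0.38]
turn deg -0.1
t 14.0 pos [0.4656 0.0229 0.1532] tooly [-0.224  0.975 -0.002] toolz [ 0.    -0.002 -1.   ] q [-0.11 -0.26  2.07 -0.    1.33 -1.91] F [-0.8 -2.2  8.7] open 0.0154 grip 28.4
```

View pics/m7.png

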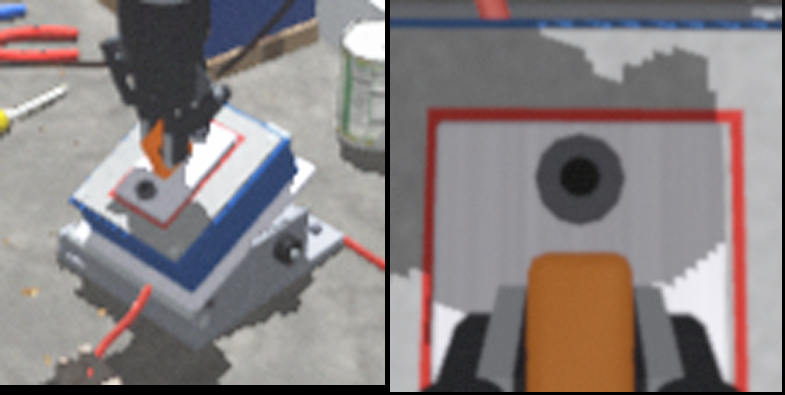

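The guide is flush inside the red frame, with red showing along the front and both sides (wrist crop rows 110–122, columns 428–743). It is held with a steady push of about 8 N and the lid is shut, so I'm handing in.

```bash
python3 -c "
from station import ctrl
print(ctrl.finish_job())"
```

```text
the job is handed in; nothing more can be done
None
```

The job is handed in at about 14 s: the lid is pressed shut past its catch, and the guide is gripped and held flush inside the red frame (about 1 mm off centre) with a push of about 8 N; `finish_job` returned no verdict.

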